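# Lock the T-headed stud in the bench rail

## Task

Get the slotted rail ready for the next instrument: take the stud with the oblong T-shaped foot, drop the foot through the rail's wide entry window, slide it upright along the narrow slot to the far end, and there give it a quarter turn either way so that its foot locks crosswise under the lips. Leave it standing upright, foot down on the rail's floor, let go of it, and leave the similar stud with the round disc foot where it stands.

Things in the scene. Friction and masses are not known exactly. Their poses are not given: they have to be found in the camera images.
- rail: Fixed aluminium rail 86 x 212 mm (x, y), top at z 28 mm, on a 124 x 236 x 4 mm plate. Origin: centre of underside; z up, y along, entry window at +y (robot's left at yaw 0). Slot in the top: mouth narrows from 40 mm at y +32 to 22 mm at y +16, then 22 mm wide, closed at y -71. Channel below: floor z 4, lips' underside z 22 mm, 40 mm wide (the foot cannot turn there), then a 70 mm pocket y -18 to -98.
- rail_entry (a point): Centre of the entry window, on the rail's floor (rail frame: 0, +65, 4 mm). The window is open from above, 40 mm wide across the rail (x) and 66 mm along it (y). Axes as the rail's.
- rail_lock (a point): Where to turn the stud, near the closed end of the slot: centre of the pocket, on the rail's floor (rail frame: 0, -57, 4 mm). The T foot can turn freely with the stud within 5 mm across and 8 mm along the rail of this point. Axes as the rail's.
- t_stud: Loose stud, 73 mm tall, about 150 g, upright. Origin: centre of the foot's underside; z up. Foot: oblong steel T-head 26 (x) x 50 (y) x 10 mm. Neck 10 mm thick, collar 34 mm wide at z 30 to 35, flat grey grip tab 12 mm thick (x), 40 mm wide (y), z 35 to 73, parallel to the foot. Enters only lengthwise, either way round; slides under the lips with its origin 0 to 8 mm above the rail's floor.
- disc_stud: Look-alike stud, to be left alone: same height, neck, collar and grey tab, but on a round disc foot of 52 mm diameter, too large for the window. Loose, upright on the table. Origin: centre of its foot's underside.

How it is judged:
By the outcome, as a careful person would: the job done as asked, in the order asked, and still so for the second after the job is handed in, with the robot touching nothing.
It also fails if it takes over 50 s, if anything falls off the work surface, if the arm or the gripper's body presses on something with over 40 N, if the wrist force passes 120 N, or if a joint passes its speed limit or range.

## Robot

A 6-joint arm with a two-finger parallel gripper is mounted at the origin on a cart in front of the work surface, level with it; the furniture and walls round the work are solid. World frame = base frame: x ahead of the robot, y to its left, z up, the work surface at z = 0. Lengths are in mm, angles in rad, forces in N, time in s.
With the tool pointing down it reaches from about 350 to 875 mm from the base axis. Payload 4.2 kg.
Tool frame: the origin (TCP) lies between the finger pads; the fingertips stand 17 mm ahead of it and the grasp point (between the pads) lies 2 mm behind it; z points along the fingers, y is the line along which they close (so a half turn about z gives the same grasp; the last joint's range is limited). The gripper opens to 85 mm and grips with 20 to 120 N. Pads are 22 mm wide; open, the fingers measure 114 mm over their backs; the gripper's body (76 mm by 85 mm) begins 54 mm behind the grasp point. The pads swing forward as they close: fully open they stand 13 mm farther back than shut.
Start: joints at [-0.931, 0.385, 0.008, 0, -1.194, -0.259], TCP at [232.303, -580.202, 226.612] pointing down, gripper open.
Joint ranges: [-3.14, 3.14], [-1.21, 2.06], [-1.07, 1.41], [-3.16, 2.05], [-2.99, -0.16], [-3.1, 3.1]. Speed limits (rad/s): [2.79, 2.79, 3.14, 3.14, 3.14, 3.14].

## Interface

Orientations are given as a unit quaternion [x, y, z, w].
In Python, from rig import * gives the robot as it stands.
- The arm moves only by the tool send_rows, never from a script. Its argument "steps" is text: rows parted by semicolons, each of 7 numbers parted by spaces: the shift along the tool's x, y, z as a fraction of full scale, then the turn, a rotation vector about the tool's x, y, z as a fraction of full scale, then the opening, from -1 (shut) to 1 (fully open). A call has 1 to 8 rows; each row is the pose to reach, as a shift and turn from the pose commanded when the call began, along the tool's axes at that moment, turning the shorter way round; what a row does not reach only later rows make up. Full scale, the value 1, is 200 mm for a shift and pi rad for a turn. A row lasts 1/8 s, in which the tool goes at most 62.5 mm and 10.7 degrees, less where a joint would pass 70% of its speed; a pose out of reach is approached as far as the arm can. A call with a number of a shift or a turn outside -1 to 1 is refused whole. A call with a gripper value outside its range is refused whole. The fingers move at their own pace and stop on an object; the grip force is fixed at half the most. Time passes only in rows, so rows that repeat a pose let the fingers close. It gives the time, the measured TCP pose, the force, the opening and the grip force at its end, in the units of the state.
- get_state(): the state, without advancing time (a new reading comes with each control period).
- read_camera(name): name is "scene" or "side" or "wrist"; returns the picture (480x640x3 uint8, red, green, blue); there is no depth.
- calibration(name): a dict with "fovy" (degrees; the focal length in pixels is half the picture's height over the tangent of half this angle, whatever the lens; pixels are square), "cx", "cy" (the principal point, pixels), "pose" (4x4, takes a point from camera to world coordinates); the wrist camera has in their place "T_tool_cam" (4x4, takes a point from camera to tool coordinates, whose origin is the TCP and whose axes are the flange's). Camera axes: x right, y up, looking along -z (the intrinsics and any distortion apply to the point x, -y, -z); pixel columns grow to the right and rows downward; lengths in mm; the calibration is good to about 2 mm. A picture is of the moment at which its call begins: read the wrist's pose just before it. calibration takes no time and is no camera call.
- job_done(): hands the job in; it is judged then, once.
The state is a dict: "time": time; "q": joint angles; "qd": joint speeds; "joint_torque": joint torques, N m; "position": TCP position; "orientation": TCP orientation; "force": force on the tool from outside, world axes, zero at the start; "wrist_torque": the same for the moment, N m; "width": finger opening in mm; "finger_force": force on a finger pad.
Only numpy, scipy, OpenCV 4.12 (cv2) and the standard library are available. Lean on these libraries where they do the work, as an engineer would, in place of code of your own. Each camera call takes 0.05 s, during which the arm holds its last target. There are 200 camera calls.

## Working session

There is one attempt and no reset: what is moved stays moved. The work goes in short steps, Python scripts to look and compute and a tool call to move; the robot and the scene stay as the last step left them, time stands still between calls to the robot, and variables do not carry over. Pictures are saved under pics/ and viewed, at most 10 in all, crops included, and the job is handed in when it is done.

Besides the shell and the picture viewer there is one more tool, called by a JSON object that holds its "op" and its "data". send_rows: Moves the arm, as the interface text tells. Shift numbers are shares of 200 mm and turn numbers shares of pi rad, none past 1 either way. Its arguments: {"type":"object","properties":{"steps":{"type":"string"}},"required":["steps"]}

```bash
ls; mkdir -p pics
python3 - <<'E'
from rig import *
import cv2,numpy as np
for n in ["scene","side"]:
    im=read_camera(n); cv2.imwrite(f"pics/{n}0.png",im[:,:,::-1]); print(n,calibration(n))
s=get_state();print(s)
im=read_camera("wrist"); cv2.imwrite("pics/wrist0.png",im[:,:,::-1]);print(calibration("wrist"))
E
```

```text
pics
scene {'fovy': 54.16977035874895, 'cx': 323.8004745244978, 'cy': 238.71041189365897, 'pose': array([[-8.49384905e-01,  3.33946950e-01, -4.08686577e-01,
         1.75376646e+02],
       [-5.27772549e-01, -5.39192257e-01,  6.56298595e-01,
         4.41158992e+02],
       [-1.19172343e-03,  7.73143676e-01,  6.34229797e-01,
         5.63662726e+02],
       [ 0.00000000e+00,  0.00000000e+00,  0.00000000e+00,
         1.00000000e+00]])}
side {'fovy': 48.56131082190809, 'cx': 316.29461498227215, 'cy': 239.9391599002153, 'pose': array([[ 9.80597891e-01,  1.25780675e-01, -1.50356238e-01,
         3.89015568e+02],
       [-1.95970161e-01,  6.10042086e-01, -7.67752792e-01,
        -7.43588365e+02],
       [-4.84483148e-03,  7.82322105e-01,  6.22855242e-01,
         5.81505112e+02],
       [ 0.00000000e+00,  0.00000000e+00,  0.00000000e+00,
         1.00000000e+00]])}
{'time': 0.1, 'q': array([-9.31411305e-01,  3.85447637e-01,  6.77511926e-03, -4.12698342e-04,
       -1.19401247e+00, -2.58593042e-01]), 'qd': array([-0.0007013 , -0.00027878,  0.00161191,  0.00149126, -0.00018688,
       -0.0
[... 207 characters left out ...]
]), 'orientation': array([-1.89172927e-01,  9.81943316e-01,  9.33988434e-04, -2.37099572e-04]), 'force': array([ 0.42201604, -0.5528854 , -0.05250548]), 'wrist_torque': array([-0.0524746 , -0.00261293, -0.01640621]), 'finger_force': 0.0, 'width': 85.35454685863112}
{'fovy': 65.19620083171371, 'cx': 314.1053822484788, 'cy': 236.83671858734536, 'T_tool_cam': array([[ 4.92164708e-04,  9.59885831e-01,  2.80390710e-01,
         7.12891668e+01],
       [ 9.99999781e-01, -5.96605646e-04,  2.87130430e-04,
        -3.59225866e-02],
       [ 4.42895112e-04,  2.80390507e-01, -9.59885914e-01,
        -1.47444306e+02],
       [ 0.00000000e+00,  0.00000000e+00,  0.00000000e+00,
         1.00000000e+00]])}
```

View pics/scene0.png

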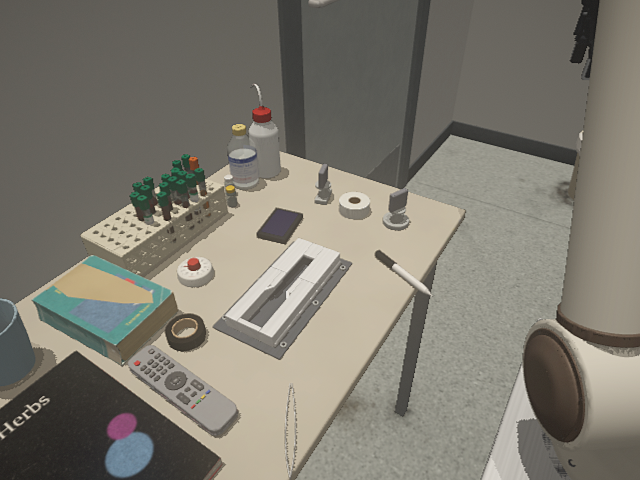

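View pics/side0.png

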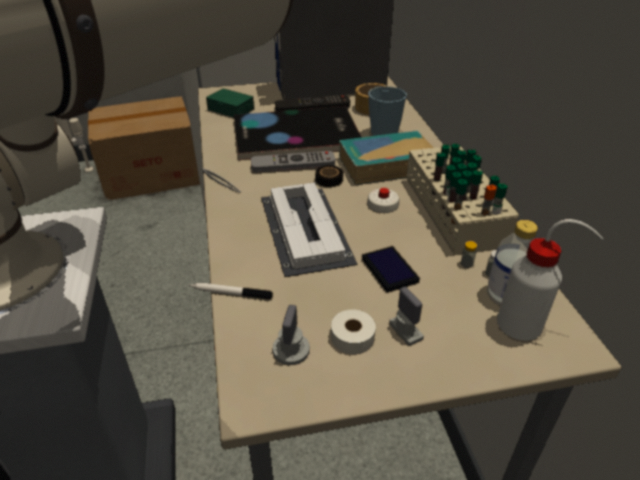

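The scene view shows the T stud at about (323,185) and the disc stud at (397,208), with the rail running from (300,250) to (255,330). The side view shows the T stud at (407,315), the disc stud at (291,335) and the rail at (307,230), with its wide window at the far end.

```bash
cat > h.py <<'E'
from rig import *
import cv2,numpy as np
from scipy.spatial.transform import Rotation as R
def cam(n,s=None):
    c=calibration(n); f=240/np.tan(np.radians(c["fovy"]/2))
    if n=="wrist":
        T=np.eye(4); T[:3,:3]=R.from_quat(s["orientation"]).as_matrix(); T[:3,3]=s["position"]; P=T@c["T_tool_cam"]
    else: P=c["pose"]
    return f,c["cx"],c["cy"],P
def ray(C,uv):
    f,cx,cy,P=C; d=P[:3,:3]@np.array([(uv[0]-cx)/f,-(uv[1]-cy)/f,-1]); return P[:3,3],d/np.linalg.norm(d)
def onz(C,uv,z):
    o,d=ray(C,uv); return o+d*(z-o[2])/d[2]
def proj(C,p):
    f,cx,cy,P=C; q=P[:3,:3].T@(np.array(p)-P[:3,3]); return np.array([cx+f*q[0]/-q[2],cy-f*q[1]/-q[2]])
def tri(rs):
    A=sum(np.eye(3)-np.outer(d,d) for o,d in rs); b=sum((np.eye(3)-np.outer(d,d))@o for o,d in rs); return np.linalg.solve(A,b)
E
python3 - <<'E'
from h import *
S=cam("scene");D=cam("side")
np.set_printoptions(precision=1,suppress=True)
print("T foot", onz(S,(322,199),5),onz(D,(407,333),5))
print("T tabmid", tri([ray(S,(323,175)),ray(D,(410,305))]))
print("disc foot", onz(S,(396,221),5),onz(D,(291,349),5))
print("plate corners scene",[onz(S,p,4)[:2] for p in [(215,322),(278,354),(352,263),(303,240)]])
print("plate corners side",[onz(D,p,4)[:2] for p in [(284,279),(355,264),(317,184),(263,205)]])
im=read_camera("scene")
a=cv2.resize(im[225:360,205:360],None,fx=3.8,fy=3.8,interpolation=cv2.INTER_CUBIC)
im=read_camera("side")
b=cv2.resize(im[280:375,265:435],None,fx=4,fy=4,interpolation=cv2.INTER_CUBIC)
cv2.imwrite("pics/b.png",b[:,:,::-1])
E
```

```text
T foot [ 607.7 -246.3    5. ] [ 613.  -267.8    5. ]
T tabmid [ 614.4 -260.7   53.9]
disc foot [ 443.6 -258.4    5. ] [ 446.4 -263.5    5. ]
plate corners scene [array([571.9, 123.1]), array([453.5, 120.4]), array([ 457.9, -106.7]), array([ 567.1, -114.2])]
plate corners side [array([ 458.3, -119.5]), array([ 578.4, -107.1]), array([565.2, 144.8]), array([450.1,  93.3])]
```

View pics/b.png

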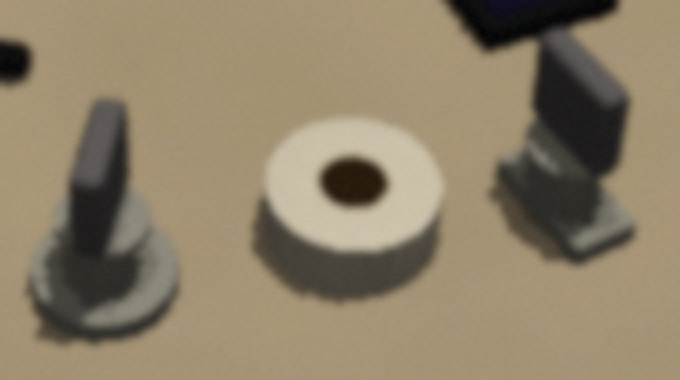

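The crop shows the right-hand stud with the oblong foot (T), and the left one with the round disc. The T tab's top edge runs from side pixel (403,289) to (420,304).

```bash
cat >> h.py <<'E'
np.set_printoptions(precision=2,suppress=True)
def plan(target,yaw_y,s=None):
    "target TCP, world angle (deg) for tool y -> row numbers"
    s=s or get_state(); M=R.from_quat(s["orientation"]).as_matrix()
    y=np.array([np.cos(np.radians(yaw_y)),np.sin(np.radians(yaw_y)),0])
    if y@M[:,1]<0:y=-y
    G=np.c_[np.cross(y,[0,0,-1]),y,[0,0,-1]]
    t=M.T@(np.array(target)-s["position"])/200; r=R.from_matrix(M.T@G).as_rotvec()/np.pi
    print("shift",t.round(4),"turn",r.round(4),"deg",(r*180).round(1))
E
python3 - <<'E'
from h import *
D=cam("side")
a=onz(D,(403,289.5),73)[:2];b=onz(D,(420,304),73)[:2];d=b-a
ang=np.degrees(np.arctan2(d[1],d[0]));print(a,b,np.linalg.norm(d),ang)
a=onz(D,(403-13+1.3*0,321),10)[:2];
plan([612,-257,226],ang+90)
E
```

```text
[ 606.9  -247.89] [ 620.15 -278.92] 33.74588920191064 -66.88844802818558
shift [-2.36  0.79  0.  ] turn [ 0.   -0.    0.49] deg [ 0.  -0.1 88.7]
```

{"op": "send_rows", "data": {"steps": "-1 0.335 0 0 0 -0.45 1;-1 0.335 0 0 0 -0.45 1;-1 0.335 0 0 0 -0.45 1;-1 0.335 0 0 0 -0.45 1;-1 0.335 0 0 0 -0.45 1;-1 0.335 0 0 0 -0.45 1;-1 0.335 0 0 0 -0.45 1;-1 0.335 0 0 0 -0.45 1"}}

```text
time: 1.25
position: [393.1, -443.5, 226.5]
orientation: [0.783, -0.622, -0.0, -0.0]
force: [-0.2, -0.2, -0.5]
width: 85.4
finger_force: 0.0
```

Run:
```python
from h import *
s=get_state();print(s["q"],s["position"],s["time"])
plan([612,-257,226],24)
```

```text
[-0.57  0.33 -0.07 -0.   -1.17  0.8 ] [ 393.06 -443.54  226.45] 1.25
shift [-0.66 -1.28  0.  ] turn [ 0.    0.   -0.06] deg [  0.   0. -11.]
```

{"op": "send_rows", "data": {"steps": "-0.5 -1 0 0 0 -0.06 1;-0.5 -1 0 0 0 -0.06 1;-0.5 -1 0 0 0 -0.06 1;-0.5 -1 0 0 0 -0.06 1;-0.5 -1 0 0 0 -0.06 1;-0.5 -1 0 0 0 -0.06 1"}}

```text
time: 2.0
position: [565.5, -301.8, 226.3]
orientation: [0.837, -0.547, -0.0, 0.0]
force: [-0.4, -0.4, 0.9]
width: 86.0
finger_force: 0.0
```

Run:
```python
from h import *
s=get_state();print(s["q"],s["position"],s["time"])
im=read_camera("wrist");cv2.imwrite("pics/w1.png",im[:,:,::-1]); np.savez("w1.npz",im=im,p=s["position"],o=s["orientation"])
C=cam("wrist",s);print(proj(C,[612,-257,73]))
plan([612,-257,226],24)
```

```text
[-0.24  0.41  0.05 -0.   -1.21  0.65] [ 565.52 -301.85  226.33] 2.0
[241.7  243.59]
shift [-0.11 -0.3   0.  ] turn [ 0.  0. -0.] deg [ 0.   0.  -0.4]
```

View pics/w1.png

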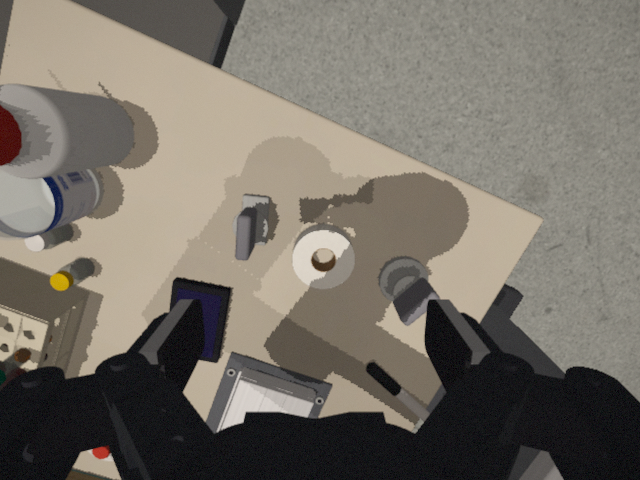

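The wrist view shows the T stud at about (250,230), with the tab top edge at x≈236-250 and y≈208-258, and the disc stud at (410,290). The rail's near end is at (275,380).

Run:
```python
from h import *
z=np.load("w1.npz");im=z["im"]
cv2.imwrite("pics/w1c.png",cv2.resize(im[180:280,220:290],None,fx=6,fy=6,interpolation=cv2.INTER_NEAREST)[:,:,::-1])
```

```text
(no output)
```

View pics/w1c.png

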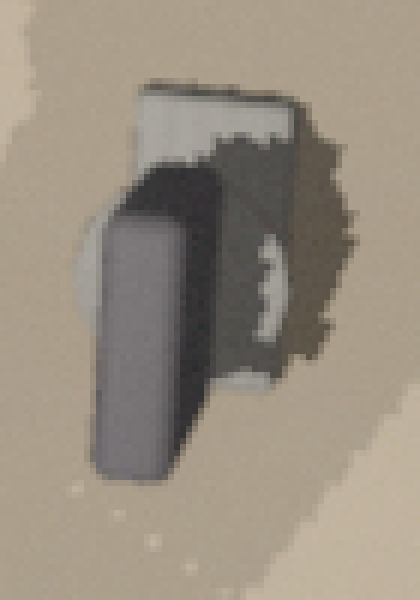

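The crop gives the tab-top corners at (237.2,215.8), (250.5,216.3), (248,259.7) and (235.3,259.2). The foot-top corners are at (243.3,195.3), (269.5,197.2) and (265.8,244.7).

Run:
```python
from h import *
z=np.load("w1.npz");C=cam("wrist",dict(position=z["p"],orientation=z["o"]))
P=np.array([onz(C,p,73)[:2] for p in [(237.2,215.8),(250.5,216.3),(248,259.7),(235.3,259.2)]])
n=np.linalg.norm
print(P.mean(0),n(P[0]-P[1]),n(P[1]-P[2])); d=P[0]+P[1]-P[2]-P[3];print("tab ang",np.degrees(np.arctan2(d[1],d[0])))
F=np.array([onz(C,p,10)[:2] for p in [(243.3,195.3),(269.5,197.2),(265.8,244.7)]])
print("foot",(F[0]+F[2])/2,n(F[0]-F[1]),n(F[1]-F[2]));d=F[1]-F[2];print(np.degrees(np.arctan2(d[1],d[0])));d=F[1]-F[0];print(np.degrees(np.arctan2(d[1],d[0])))
c=P.mean(0); plan([*c,150],27.5)
```

```text
[ 612.9  -261.84] 10.909101821697591 38.031994256225616
tab ang -72.17732839416544
foot [ 612.26 -261.76] 25.62574079961659 49.070625081856896
-72.65520675768492
-160.5673604537039
shift [-0.09 -0.3   0.38] turn [ 0.    0.   -0.02] deg [ 0.   0.  -3.9]
```

Run:
```python
from h import *
plan([612.6,-261.8,57],18)
```

```text
shift [-0.09 -0.3   0.85] turn [0.   0.   0.03] deg [0.  0.  5.6]
```

```bash
sed -i 's/precision=2/precision=4/' h.py
python3 - <<'E'
from h import *
plan([612.6,-261.8,57],18)
E
```

```text
shift [-0.0906 -0.2984  0.8477] turn [0.0001 0.0001 0.031 ] deg [0.  0.  5.6]
```

{"op": "send_rows", "data": {"steps": "-0.0906 -0.2984 0.3 0 0 0.031 1;-0.0906 -0.2984 0.4 0 0 0.031 1;-0.0906 -0.2984 0.45 0 0 0.031 1;-0.0906 -0.2984 0.45 0 0 0.031 1"}}

```text
time: 2.55
position: [612.5, -262.5, 136.8]
orientation: [0.809, -0.588, -0.0, 0.0]
force: [-0.1, -0.6, -0.1]
width: 85.5
finger_force: 0.0
```

Run:
```python
from h import *
s=get_state();print(s["q"],s["position"],s["time"])
plan([612.6,-261.8,57],18)
im=read_camera("wrist");cv2.imwrite("pics/w2.png",im[:,:,::-1]); np.savez("w2.npz",im=im,p=s["position"],o=s["orientation"])
```

```text
[-0.1624  0.5224 -0.0016  0.0006 -1.0476  0.4759] [ 612.4915 -262.4639  136.8128] 2.55
shift [-0.003  -0.0019  0.3991] turn [ 0.0003 -0.     -0.0001] deg [ 0.1 -0.  -0. ]
```

View pics/w2.png

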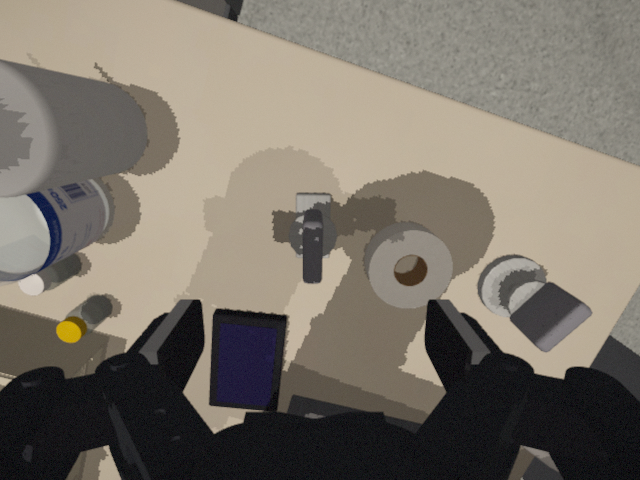

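The tab stands centred between the fingers at (313,245) and runs vertically, so the alignment is good. The tape edge at (364,260) is close but low, so I'll descend with the gripper half open.

{"op": "send_rows", "data": {"steps": "-0.003 -0.002 0.1 0 0 0 0;-0.003 -0.002 0.1 0 0 0 0;-0.003 -0.002 0.25 0 0 0 0;-0.003 -0.002 0.36 0 0 0 0;-0.003 -0.002 0.4 0 0 0 0;-0.003 -0.002 0.4 0 0 0 0;-0.003 -0.002 0.4 0 0 0 -0.6;-0.003 -0.002 0.4 0 0 0 -1"}}

```text
time: 3.6
position: [614.1, -261.0, 58.2]
orientation: [0.809, -0.587, 0.001, -0.0]
force: [0.2, 0.3, 1.0]
width: 10.3
finger_force: 60.0
```

{"op": "send_rows", "data": {"steps": "0 0 0 0 0 0 -1;0 0 0 0 0 0 -1;0 0 0 0 0 0 -1;0 0 0 0 0 0 -1"}}

```text
time: 4.1
position: [614.2, -261.0, 58.2]
orientation: [0.809, -0.587, 0.001, -0.0]
force: [-2.0, -0.4, 6.4]
width: 10.3
finger_force: 60.9
```

Run:
```python
from h import *
s=get_state();print(s["q"],s["position"],s["time"],s["width"],s["finger_force"],s["force"])
```

```text
[-0.1596  0.6016 -0.0804  0.001  -0.8868  0.4744] [ 614.2255 -260.9758   58.1773] 4.1 10.25510029606929 60.86606740951538 [-2.0481 -0.4008  6.3635]
```

{"op": "send_rows", "data": {"steps": "0 0 -0.1 0 0 0 -1;0 0 -0.3 0 0 0 -1;0 0 -0.5 0 0 0 -1;-0.3 -0.01 -0.6 0 0 0.03 -1;-0.6 -0.02 -0.7 0 0 0.06 -1;-0.85 -0.03 -0.8 0 0 0.08 -1;-1 -0.03 -0.9 0 0 0.1 -1;-1 -0.03 -0.9 0 0 0.1 -1"}}

```text
time: 5.1
position: [557.5, -66.6, 238.2]
orientation: [0.709, -0.706, 0.001, -0.002]
force: [-0.1, 0.3, -2.7]
width: 10.2
finger_force: 60.0
```

Run:
```python
from h import *
s=get_state();print(s["position"],s["time"],s["width"],s["force"])
plan([512,90,240],0)
```

```text
[557.4597 -66.5611 238.1788] 5.1 10.172565236099597 [-0.1481  0.2902 -2.7231]
shift [-0.7837  0.224  -0.0091] turn [-0.0011  0.0003  0.0013] deg [-0.2  0.1  0.2]
```

{"op": "send_rows", "data": {"steps": "-0.3 0.1 0 0 0 0.001 -1;-0.55 0.18 0 0 0 0.001 -1;-0.78 0.224 0 0 0 0.001 -1;-0.78 0.224 0 0 0 0.001 -1;-0.78 0.224 0 0 0 0.001 -1"}}

```text
time: 5.72
position: [512.2, 86.8, 235.5]
orientation: [-0.706, 0.708, 0.0, -0.001]
force: [0.5, 0.1, -2.1]
width: 10.1
finger_force: 60.0
```

Run:
```python
from h import *
s=get_state();print(s["q"],s["position"],s["time"])
im=read_camera("wrist");cv2.imwrite("pics/w3.png",im[:,:,::-1]); np.savez("w3.npz",im=im,p=s["position"],o=s["orientation"])
C=cam("wrist",s);print(proj(C,[512,70,28]),proj(C,[512,-102,28]))
```

```text
[ 0.4804  0.1993 -0.232  -0.0003 -1.1416 -0.4829] [512.2114  86.8178 235.5437] 5.725
[313.8148 187.32  ] [313.3202 -21.6263]
```

View pics/w3.png

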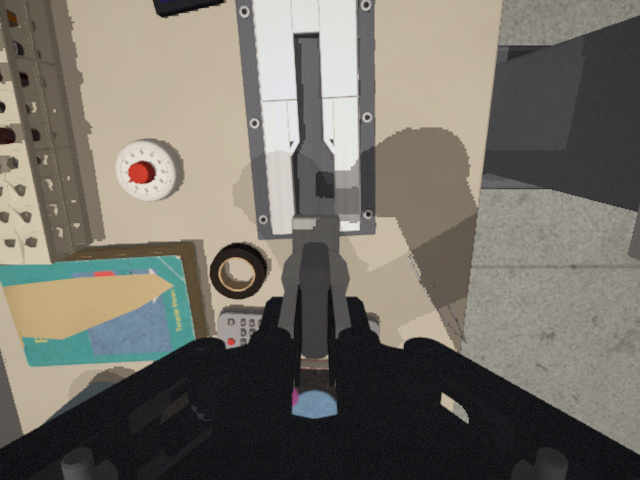

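The wrist view shows the rail from above: its white lips lie between x≈250 and 360, the closed slot end is at about (307,37), and the mouth narrows near (290-335,150). The held T foot is at (316,222) and seems aligned with the rail.

Run:
```python
from h import *
z=np.load("w3.npz");im=z["im"];C=cam("wrist",dict(position=z["p"],orientation=z["o"]))
g=im.min(2)
L=[];Rr=[];A=[];B=[]
for r in range(4,210,12):
    m=(g[r,235:385]>165).astype(int); e=np.flatnonzero(np.diff(np.r_[0,m,0]))+235
    runs=[(a,b) for a,b in zip(e[::2],e[1::2]) if b-a>5]
    print(r,runs,[(round(onz(C,(a-.5,r),28)[0],1),round(onz(C,(b-.5,r),28)[0],1)) for a,b in runs],onz(C,(310,r),28)[1].round(1))
for c in (300,307,314): print(c,g[25:50,c], [onz(C,(c,r),28)[1].round(1) for r in (33,37)])
```

```text
4 [(np.int64(253), np.int64(356))] [(np.float64(562.8), np.float64(476.8))] -83.5
16 [(np.int64(254), np.int64(356))] [(np.float64(562.4), np.float64(476.6))] -74.5
28 [(np.int64(255), np.int64(357))] [(np.float64(562.0), np.float64(475.5))] -65.5
40 [(np.int64(256), np.int64(293)), (np.int64(320), np.int64(357))] [(np.float64(561.5), np.float64(529.9)), (np.float64(506.8), np.float64(475.2))] -56.3
52 [(np.int64(257), np.int64(294)), (np.int64(320), np.int64(357))] [(np.float64(561.1), np.float64(529.2)), (np.float64(506.8), np.float64(474.9))] -47.0
64 [(np.int64(258), np.int64(295)), (np.int64(321), np.int64(357))] [(np.float64(560.7), np.float64(528.5)), (np.float64(505.9), np.float64(474.7))] -37.5
76 [(np.int64(259), np.int64(296)), (np.int64(321), np.int64(359))] [(np.float64(560.2), np.float64(527.8)), (np.float64(505.9), np.float64(472.6))] -27.8
88 [(np.int64(260), np.int64(296)), (np.int64(322), np.int64(358))] [(np.float64(559.8), np.float64(528.0)), (np.float64(505.0), np.float64(473.2))] -18.0
100 [(np.int64(261), np.int64(271)), (np.int64(277), np.int64(297)), (np.int6
[... 993 characters left out ...]
533.8))] 55.6
184 [(np.int64(268), np.int64(292))] [(np.float64(555.8), np.float64(533.1))] 66.8
196 [(np.int64(269), np.int64(293))] [(np.float64(555.3), np.float64(532.4))] 78.3
208 [(np.int64(270), np.int64(294))] [(np.float64(554.7), np.float64(531.6))] 90.0
300 [223 222 224 223 224 224 214 177 124  67  41  45  45  92 103 105 105 106
  79  63  63  66  66  62  62] [np.float64(-61.7), np.float64(-58.6)]
307 [219 218 218 219 219 221 201 145  84  56  45  44  44  89 103 102 102 102
 103 102 102 106 102 103 104] [np.float64(-61.7), np.float64(-58.6)]
314 [222 221 222 222 222 217 190 131  69  48  40  44  44  87 102  99 102 101
 100 102 101 102 102 101 103] [np.float64(-61.7), np.float64(-58.6)]
```

Run:
```python
from h import *
z=np.load("w3.npz");C=cam("wrist",dict(position=z["p"],orientation=z["o"]))
for p in [(292,216),(339,216)]: print(onz(C,p,187.5))
y=np.array([-np.sin(np.radians(2.6)),np.cos(np.radians(2.6))]);o=np.array([515.5,9.5])
print("entry",o+65*y,"lock",o-57*y)
plan([*(o+65*y),110],2.6)
```

```text
[523.8699  60.8675 187.5   ]
[498.7701  60.9345 187.5   ]
entry [512.5514  74.4331] lock [518.0857 -47.4413]
shift [ 0.0595 -0.0023  0.6286] turn [ 0.0005 -0.0002 -0.0156] deg [ 0.1 -0.  -2.8]
```

{"op": "send_rows", "data": {"steps": "0.055 -0.007 0.2 0 0 -0.0156 -1;0.055 -0.007 0.4 0 0 -0.0156 -1;0.055 -0.007 0.55 0 0 -0.0156 -1;0.055 -0.007 0.6 0 0 -0.0156 -1;0.055 -0.007 0.6 0 0 -0.0156 -1;0.055 -0.007 0.6 0 0 -0.0156 -1"}}

```text
time: 6.52
position: [514.9, 76.5, 118.0]
orientation: [0.723, -0.691, 0.001, -0.001]
force: [-1.1, 0.1, -1.6]
width: 10.1
finger_force: 60.0
```

Run:
```python
from h import *
s=get_state();print(s["position"],s["time"],s["width"],s["force"])
plan([513.4,75.3,65.5],2.6)
im=read_camera("wrist");np.savez("w4.npz",im=im,p=s["position"],o=s["orientation"]);cv2.imwrite("pics/w4.png",im[:,:,::-1])
```

```text
[514.9023  76.4984 117.9685] 6.525 10.053935944273553 [-1.0555  0.0684 -1.6233]
shift [0.0058 0.0085 0.2623] turn [-0.0009  0.0002  0.0003] deg [-0.2  0.   0.1]
```

View pics/w4.png

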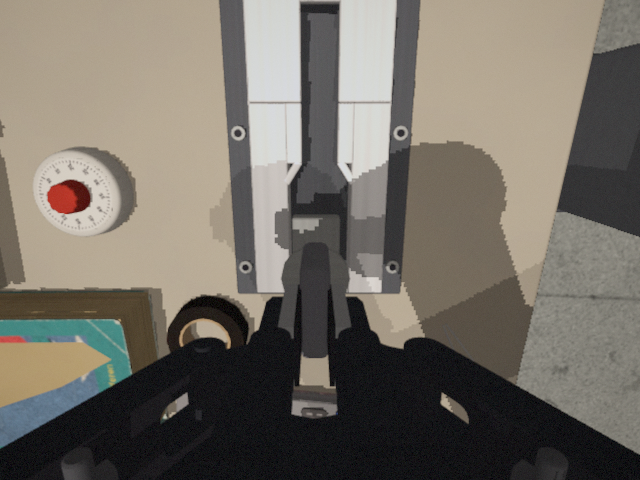

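The rail now runs straight in the image. Its window spans x≈289-347 at row 230, with the narrowing at rows 163-180. The foot's front edge is at (292-339, 215).

Run:
```python
from h import *
z=np.load("w4.npz");im=z["im"];C=cam("wrist",dict(position=z["p"],orientation=z["o"]))
g=im.min(2)
for p in [(292,215),(339,215)]: print("foot",onz(C,p,70))
for r in range(20,200,20):
    m=(g[r,235:410]>165).astype(int); e=np.flatnonzero(np.diff(np.r_[0,m,0]))+235
    runs=[(a,b) for a,b in zip(e[::2],e[1::2]) if b-a>5]
    a,b=onz(C,(runs[0][0]-.5,r),28),onz(C,(runs[-1][1]-.5,r),28)
    print(r,(a+b)[:2]/2,a[0]-b[0],onz(C,(runs[0][1]-.5,r),28)[0].round(1),onz(C,(runs[-1][0]-.5,r),28)[0].round(1))
print([onz(C,(320,r),28)[1] for r in (2,3,163,180)])
```

```text
foot [528.0478  50.6716  70.    ]
foot [503.0108  49.483   70.    ]
20 [518.4564 -52.8119] 85.01341159512089 529.4 506.9
40 [517.9419 -42.6428] 85.021821503235 529.1 506.2
60 [517.4132 -32.1949] 85.03046198026709 528.7 505.5
80 [516.8699 -21.4564] 85.03934264003783 528.3 505.4
100 [516.3112 -10.4151] 85.04847363837945 527.9 504.7
120 [515.7365   0.9421] 85.05786571187872 526.9 504.0
140 [515.1452  12.6288] 85.0675302199914 526.5 503.8
160 [514.8467  24.6743] 84.45700152681309 526.0 503.0
180 [544.1555  38.4792] 24.595819067507705 531.9 556.5
[np.float64(-61.7612205808672), np.float64(-61.27109144237333), np.float64(26.464764580408406), np.float64(37.01951008440028)]
```

{"op": "send_rows", "data": {"steps": "0.004 0.011 0 0 0 0 -1;0.004 0.011 0.08 0 0 0 -1;0.004 0.011 0.16 0 0 0 -1;0.004 0.011 0.22 0 0 0 -1;0.004 0.011 0.25 0 0 0 -1;0.004 0.011 0.25 0 0 0 -1;0.004 0.011 0.25 0 0 0 -1"}}

```text
time: 7.45
position: [512.0, 75.7, 67.1]
orientation: [0.723, -0.69, 0.0, -0.0]
force: [0.0, 0.5, -2.0]
width: 10.1
finger_force: 60.0
```

Run:
```python
from h import *
s=get_state();print(s["position"],s["time"],s["width"],s["force"],s["wrist_torque"])
plan([512.7,75.7,65.5],2.6)
```

```text
[512.0398  75.697   67.1194] 7.45 10.119148628724025 [ 0.0398  0.458  -1.9765] [-0.0083 -0.051  -0.0395]
shift [ 0.0001 -0.0033  0.0081] turn [-0.0003  0.0001  0.0004] deg [-0.1  0.   0.1]
```

{"op": "send_rows", "data": {"steps": "0 -0.003 0.009 0 0 0 -1;0.1 -0.003 0.009 0 0 0 -1;0.2 -0.003 0.009 0 0 0 -1;0.3 -0.003 0.009 0 0 0 -1;0.3 -0.003 0.009 0 0 0 -1"}}

```text
time: 8.07
position: [515.0, 14.7, 64.9]
orientation: [0.723, -0.691, 0.0, -0.0]
force: [0.1, 0.2, -0.6]
width: 9.9
finger_force: 60.0
```

Run:
```python
from h import *
s=get_state();print(s["position"],s["time"],s["width"],s["force"],s["wrist_torque"])
plan([518.,-46.5,65.5],2.6)
```

```text
[514.9861  14.6639  64.931 ] 8.075 9.940691582792018 [ 0.0792  0.1812 -0.6183] [-0.0217 -0.021  -0.0177]
shift [ 0.3062 -0.0014 -0.0029] turn [-0.      0.     -0.0002] deg [-0.  0. -0.]
```

{"op": "send_rows", "data": {"steps": "0.1 -0.001 -0.003 0 0 0 -1;0.2 -0.001 -0.003 0 0 0 -1;0.28 -0.001 -0.003 0 0 0 -1;0.306 -0.001 -0.003 0 0 0 -1;0.306 -0.001 -0.003 0 0 0 -1;0.306 -0.001 -0.003 0 0 0 -1"}}

```text
time: 8.82
position: [518.1, -45.1, 65.4]
orientation: [0.724, -0.69, 0.0, -0.0]
force: [-0.4, -0.2, -1.9]
width: 10.3
finger_force: 60.0
```

Run:
```python
from h import *
s=get_state();print(s["position"],s["time"],s["width"],s["force"],s["wrist_torque"],s["q"])
plan([518.,-46.5,65.5],2.6)
im=read_camera("wrist");np.savez("w5.npz",im=im,p=s["position"],o=s["orientation"]);cv2.imwrite("pics/w5.png",im[:,:,::-1])
im=read_camera("scene");cv2.imwrite("pics/s5.png",cv2.resize(im[220:360,200:370],None,fx=4,fy=4)[:,:,::-1])
```

```text
[518.1089 -45.0982  65.4221] 8.825 10.276941760097303 [-0.3999 -0.2229 -1.862 ] [0.0224 0.0177 0.0253] [ 0.2255  0.3898 -0.4544 -0.0001 -0.7264 -0.1784]
shift [ 0.007   0.0009 -0.0004] turn [-0.      0.      0.0005] deg [-0.   0.   0.1]
```

View pics/w5.png

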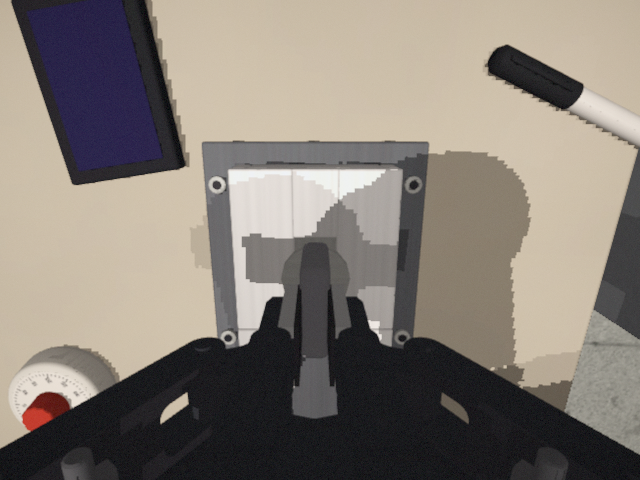

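The stud is in the slot at the closed end, with its collar at (316,275). The rail's end edge is at row 168, spanning x≈229-403.

Run:
```python
from h import *
z=np.load("w5.npz");C=cam("wrist",dict(position=z["p"],orientation=z["o"]))
print(onz(C,(229,168),28),onz(C,(403,168),28))
```

```text
[562.0042 -95.3957  28.    ] [477.3521 -99.4219  28.    ]
```

{"op": "send_rows", "data": {"steps": "0.009 0.001 0 0 0 0 -1;0.009 0.001 0 0 0 -0.04 -1;0.009 0.001 0 0 0 -0.08 -1;0.009 0.001 0 0 0 -0.12 -1;0.009 0.001 0 0 0 -0.16 -1;0.009 0.001 0 0 0 -0.2 -1;0.009 0.001 0 0 0 -0.25 -1;0.009 0.001 0 0 0 -0.25 -1"}}

```text
time: 9.93
position: [517.9, -47.3, 65.4]
orientation: [0.932, -0.362, 0.0, 0.0]
force: [0.1, -0.8, -1.6]
width: 9.9
finger_force: 60.0
```

Run:
```python
from h import *
s=get_state();print(s["position"],s["time"],s["width"],s["force"],s["wrist_torque"],s["q"])
plan([517.8,-47,65.5],92.6)
```

```text
[517.9223 -47.2784  65.4228] 9.925 9.934041119173152 [ 0.1158 -0.8457 -1.6366] [-0.0001  0.0212 -0.0136] [ 0.2213  0.3899 -0.4543  0.     -0.7266  0.609 ]
shift [-0.0014 -0.0006 -0.0004] turn [ 0.     -0.     -0.2501] deg [  0.  -0. -45.]
```

Free so far. I'll finish the turn and then lower about 3 mm.

{"op": "send_rows", "data": {"steps": "0 0 0 0 0 -0.05 -1;0 0 0 0 0 -0.1 -1;0 0 0 0 0 -0.15 -1;0 0 0 0 0 -0.2 -1;0 0 0 0 0 -0.25 -1;0 0 0 0 0 -0.25 -1;0 0 0.01 0 0 -0.25 -1;0 0 0.01 0 0 -0.25 -1"}}

```text
time: 10.92
position: [517.7, -47.4, 63.2]
orientation: [1.0, 0.022, -0.0, 0.0]
force: [0.9, -0.8, -1.0]
width: 10.2
finger_force: 60.0
```

Run:
```python
from h import *
s=get_state();print(s["position"],s["time"],s["width"],s["force"],s["wrist_torque"],s["q"])
plan([517.8,-47,62.2],92.6)
```

```text
[517.744  -47.3603  63.199 ] 10.925 10.156385941578659 [ 0.9334 -0.8042 -1.0085] [ 0.0012 -0.0155 -0.0113] [ 0.2212  0.3931 -0.4565 -0.0001 -0.7216  1.3944]
shift [ 0.0004 -0.0018  0.005 ] turn [ 0.      0.0002 -0.0002] deg [ 0.  0. -0.]
```

{"op": "send_rows", "data": {"steps": "0 0 0.004 0 0 0 -1;0 0 0.008 0 0 0 -1;0 0 0.01 0 0 0 -1;0 0 0.01 0 0 0 -1"}}

```text
time: 11.42
position: [518.1, -47.5, 62.1]
orientation: [1.0, 0.023, 0.0, 0.0]
force: [-1.5, 0.2, 5.5]
width: 10.1
finger_force: 60.8
```

Run:
```python
from h import *
s=get_state();print(s["position"],s["time"],s["width"],s["force"],s["wrist_torque"])
```

```text
[518.0696 -47.4578  62.099 ] 11.425 10.129156061494534 [-1.5015  0.1655  5.5175] [-0.1426  0.5786  0.0016]
```

The foot is on the floor: the force changed from -1 N to +5.5 N. Releasing now.

{"op": "send_rows", "data": {"steps": "0 0 0 0 0 0 -0.6;0 0 0 0 0 0 -0.4;0 0 0 0 0 0 0;0 0 0 0 0 0 0;0 0 0 0 0 0 0;0 0 0 0 0 0 0"}}

```text
time: 12.18
position: [517.9, -47.3, 61.4]
orientation: [1.0, 0.023, 0.0, -0.0]
force: [0.0, 0.5, -0.2]
width: 42.9
finger_force: 0.0
```

{"op": "send_rows", "data": {"steps": "0 0 -0.05 0 0 0 0;0 0 -0.2 0 0 0 0;0 0 -0.4 0 0 0 0;0 0 -0.6 0 0 0 0;0 0 -0.7 0 0 0 0;0 0 -0.7 0 0 0 0"}}

```text
time: 12.92
position: [518.9, -47.2, 203.7]
orientation: [1.0, 0.023, 0.003, -0.0]
force: [-0.3, -0.4, -0.4]
width: 42.7
finger_force: 0.0
```

Run:
```python
from h import *
s=get_state();print(s["position"],s["time"],s["width"],s["force"])
a=read_camera("scene")[140:360,190:430];b=read_camera("side")[160:370,190:440]
a=cv2.resize(a,(400,367));b=cv2.resize(b,(400,367))
cv2.imwrite("pics/f.png",np.hstack([a,b])[:,:,::-1])
```

```text
[518.9067 -47.1824 203.715 ] 12.925 42.74367298103875 [-0.3154 -0.4427 -0.3943]
```

View pics/f.png

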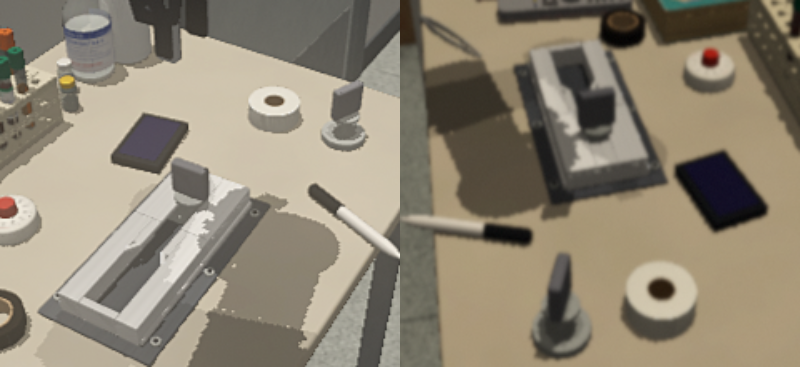

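Both views show the T stud upright at the closed end with its tab crosswise to the rail (left (190,180), right (595,110)). The disc stud has not moved, and the gripper is clear.

```bash
python3 -c "
from rig import *
print(job_done())"
```

```text
the job is handed in; nothing more can be done
None
```

The job is handed in: the T stud stands upright and released on the rail's floor at the closed end, turned a quarter turn so its foot is crosswise under the lips, and the disc stud was not touched; this took about 13 s of the 50 s allowed.

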